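# Cactus pots back on their own saucers

## Task

After watering, the four potted cacti on the sowing bench were set back on one another's saucers. Put each pot on the saucer of its own shape and size (large round, small round, square, oblong), standing upright and flat inside the rim and set down rather than dropped; the empty white board is free for parking a pot on the way. Do not tip any pot, and leave the jar of seed where it is.

Things in the scene. Friction and masses are not known exactly. Their poses are not given: they have to be found in the camera images.
- pot_large: Large round terracotta pot with one ball cactus (46 mm wide, 26 mm above the rim): 62 mm high, collar 69 mm across, foot 56. Loose, 340 g (varies by 30 %). Origin: centre of its underside, z up. The top 16 mm is an upright collar, the widest part, to grip from above across 69 mm; below it tapers. Starts on the oblong saucer, on its floor.
- pot_small: Small round terracotta pot with one little ball cactus (30 mm wide, 18 mm above the rim): 48 mm high, collar 54 mm across, foot 44. Loose, 140 g (varies by 30 %). Origin: centre of its underside, z up. The top 16 mm is an upright collar, the widest part, to grip from above across 54 mm; below it tapers. Starts on the large round saucer, on its floor.
- pot_square: Square terracotta pot with three cactus columns (25 mm above the rim, in the middle 40 mm): 60 mm high, collar 58 x 58 mm, foot 48 x 48, x and y square to its sides. Loose, 340 g (varies by 30 %). Origin: centre of its underside, z up. The top 16 mm is an upright collar, the widest part, to grip from above across 58 mm; below it tapers. Starts perched on the small round saucer's rim.
- pot_oblong: Oblong terracotta pot with three succulents (up to 18 mm above the rim): 46 mm high, collar 104 mm (along x) x 58 mm (along y), foot 86 x 46. Loose, 360 g (varies by 30 %). Origin: centre of its underside, z up. The top 16 mm is an upright collar, the widest part, to grip from above across its 58 mm; below it tapers. Starts lying across the square saucer's rim.
- saucer_large: Large round saucer, belongs to the large round pot: 76 mm across inside, 87 mm outside. Terracotta, fixed to the bench, 14 mm high; its floor is 5 mm above the bench and its wall 5 mm thick. Origin: centre of its underside, at bench height; z up.
- saucer_small: Small round saucer, belongs to the small round pot: 60 mm across inside, 71 mm outside. Terracotta, fixed to the bench, 14 mm high; its floor is 5 mm above the bench and its wall 5 mm thick. Origin: centre of its underside, at bench height; z up.
- saucer_square: Square saucer, belongs to the square pot: 66 x 66 mm inside, 76 x 76 mm outside, x and y square to its sides. Terracotta, fixed to the bench, 14 mm high; its floor is 5 mm above the bench and its wall 5 mm thick. Origin: centre of its underside, at bench height; z up.
- saucer_oblong: Oblong saucer, belongs to the oblong pot: 104 mm (along x) x 64 mm (along y) inside, 114 x 74 mm outside. Terracotta, fixed to the bench, 14 mm high; its floor is 5 mm above the bench and its wall 5 mm thick. Origin: centre of its underside, at bench height; z up.
- board: Empty flat white sowing board, 130 x 130 mm, 8 mm thick, fixed to the bench: the free spot where a pot may be parked. Origin: centre of its underside, at bench height; z up. Besides the things listed here the bench is clear within 0.75 m of the robot's base axis, 40 degrees either side of straight ahead.
- seed_jar: Jar of seed with a red screw lid, loose, 60 mm across and 80 mm high, about 220 g: not part of the job. Origin: centre of its underside; z up.

How it is judged:
By the outcome, as a careful person would: the job done as asked, in the order asked, and still so for the second after the job is handed in, with the robot touching nothing.
It also fails if it takes over 125 s, if anything falls off the work surface, if the arm or the gripper's body presses on something with over 40 N, if the wrist force passes 120 N, or if a joint passes its speed limit or range.

## Robot

A 6-joint arm with a two-finger parallel gripper is mounted at the origin on the work surface. World frame = base frame: x ahead of the robot, y to its left, z up, the work surface at z = 0. Lengths are in m, angles in rad, forces in N, time in s.
With the tool pointing down it reaches from about 0.425 to 0.95 m from the base axis. Payload 3.5 kg.
Tool frame: the origin (TCP) lies at the very end of the fingers, on their centre line; the grasp point (between the pads) lies ctrl.grip_point_offset behind it (ctrl.grip_point_offset is the distance from the TCP to the grasp point, in m); z points along the fingers, y is the direction in which the jaws open and shut (so a half turn about z gives the same grasp; the last joint's range is limited). The gripper opens to 85 mm and grips with 20 to 120 N. Pads are 22 mm wide; open, the fingers measure 114 mm over their backs; the gripper's body (76 mm by 85 mm) begins 54 mm behind the grasp point. The pads swing forward as they close: fully open they stand 13 mm farther back than shut.
Start: joints at [1.071, 0.286, 1.577, -0, 1.279, -0.15], TCP at [0.231, 0.634, 0.231] pointing down, gripper open.
Joint ranges: [-2.77, 2.77], [-0.9, 2.22], [0.21, 2.48], [-1.53, 4.67], [0.24, 2.81], [-2.84, 2.84]. Speed limits (rad/s): [2.79, 2.79, 3.14, 3.14, 3.14, 3.14].

## Interface

Orientations are given as a unit quaternion [x, y, z, w].
In Python, from plant import ctrl gives the robot as it stands.
- The arm moves only by the tool servo_tool, never from a script. Its argument "increments" is a list of rows, each a list of 5 numbers: the opening, from 0 (shut) to 1 (fully open), then the shift along the world's x, y, z in units of 40 mm (1.0 is 40 mm), then the turn about the world's z in units of 5 degrees (1.0 is 5 degrees). A call has exactly 10 rows; each row is the pose to reach, as a shift and turn from the pose measured when the call began; what a row does not reach only later rows make up. A row lasts 1/12 s, in which the tool goes at most 41.7 mm and 7.16 degrees, less where a joint would pass 70% of its speed; a pose out of reach is approached as far as the arm can. A call with a gripper value outside its range is refused whole. The fingers move at their own pace and stop on an object; "grip_force" is the grip in N (left out, the last holds). Time passes only in rows, so rows that repeat a pose let the fingers close, or fill a call up. It gives the time, the measured TCP pose, the force and the opening at its end, in the units of the state.
- ctrl.get_state(): the state, without advancing time (a new reading comes with each control period).
- ctrl.read_camera(name): name is "scene" or "top"; returns a dict with "frame" (400x640x3 uint8, red, green, blue), "K" (3x3 intrinsics, pixels), "distortion" ([k1, k2, p1, p2, k3] as OpenCV has them; the pictures are not rectified), "extrinsics" (4x4, takes a point from camera to world coordinates). Camera axes: x right, y down, z forward; pixel columns grow to the right and rows downward; lengths in m; the calibration is good to about 2 mm. A picture is of the moment at which its call begins. There is no depth.
- ctrl.sign_off(): hands the job in, once; it reports no verdict.
Trained networks look in a picture, given as the dict that the camera call returned (one of the last four; its "shot" number tells which), for a name from the list of things; names that differ only in an ending like _2 or _b are one class to them, and where a whole thing is asked for, a point or a joint stands for the part that bears it (a point fixed in the world has none). Each returns a list of dicts, best first, with "conf" (0 to 1); they miss things now and then, are a little off and sometimes report something else, mostly with a low value. They report only what shows in the picture. A call takes as long as a camera call.
- ctrl.masks_of(picture, query): "region" (400x640 bool, what is visible of it) and "extent" ([left, top, right, bottom] in pixels, round what is visible of it).
- ctrl.landmark_of(picture, query): "centre" ([row, column] in pixels: a listed point, or the origin of a listed thing).
The state is a dict: "time": time; "qpos": joint angles; "dq": joint speeds; "joint_efforts": joint torques, N m; "eef_pos": TCP position; "tcp_rot": TCP orientation; "contact_force": force on the tool from outside, world axes, zero at the start; "wrist_torque": the same for the moment, N m; "opening": opening from 0.0 (shut) to 1.0 (fully open).
Only numpy, scipy, OpenCV 4.12 (cv2) and the standard library are available. Lean on these libraries where they do the work, as an engineer would, in place of code of your own. Each camera call takes 0.05 s, during which the arm holds its last target. There are 200 camera calls.

## Working session

There is one attempt and no reset: what is moved stays moved. The work goes in short steps, Python scripts to look and compute and a tool call to move; the robot and the scene stay as the last step left them, time stands still between calls to the robot, and variables do not carry over. Pictures are saved under pics/ and viewed, about 12 in all and at most 16, crops included, and the job is handed in when it is done.

Besides the shell and the picture viewer there is one more tool, called after "Request:" as name(argument=value, ...), one argument or row to a line, values as JSON. servo_tool: Moves the arm, as the interface text tells. Its arguments: {"type":"object","properties":{"increments":{"type":"array"},"grip_force":{"type":"number"}},"required":["increments"]}

```bash
mkdir -p pics; ls
cat > h.py <<'E'
import numpy as np, cv2
from plant import ctrl
def shot(n,save=None):
    p=ctrl.read_camera(n)
    if save: cv2.imwrite('pics/'+save,cv2.cvtColor(p['frame'],cv2.COLOR_RGB2BGR))
    return p
def ray(p,uv,z):
    uv=np.asarray(uv,float).reshape(-1,1,2)
    n=cv2.undistortPoints(uv,np.array(p['K']),np.array(p['distortion'])).reshape(-1,2)
    T=np.array(p['extrinsics']); d=np.c_[n,np.ones(len(n))]@T[:3,:3].T; o=T[:3,3]
    return o+d*((z-o[2])/d[:,2])[:,None]
def proj(p,P):
    T=np.linalg.inv(np.array(p['extrinsics']));r,_=cv2.Rodrigues(T[:3,:3])
    return cv2.projectPoints(np.asarray(P,float).reshape(-1,1,3),r,T[:3,3],np.array(p['K']),np.array(p['distortion']))[0].reshape(-1,2)
E
python3 - <<'E'
from h import *
s=ctrl.get_state();print({k:np.round(v,3) for k,v in s.items()},ctrl.grip_point_offset)
for n in('top','scene'):
    p=shot(n,n+'0.png');T=np.array(p['extrinsics']);print(n,T.round(3).tolist(),np.array(p['K']).round(1).tolist())
    for q in 'pot_large pot_small pot_square pot_oblong saucer_large saucer_small saucer_square saucer_oblong board seed_jar'.split():
        m=ctrl.masks_of(p,q);l=ctrl.landmark_of(p,q)
        z=0
        print(q,[(round(a['conf'],2),np.round(a['extent']).tolist(),int(a['region'].sum())) for a in m[:2]],[(round(a['conf'],2),np.round(a['centre'],1).tolist(),ray(p,a['centre'][::-1],z)[0].round(3).tolist()) for a in l[:2]])
E
```

```text
pics
{'time': np.float64(0.0), 'qpos': array([ 1.071,  0.287,  1.578,  0.   ,  1.279, -0.15 ]), 'dq': array([-0.002,  0.001, -0.001,  0.   ,  0.001,  0.001]), 'joint_efforts': array([ 1.0000e-03, -4.0598e+01, -2.9262e+01, -0.0000e+00,  6.0000e-03,
        0.0000e+00]), 'eef_pos': array([0.231, 0.634, 0.23 ]), 'tcp_rot': array([ 0.174,  0.985, -0.001, -0.   ]), 'contact_force': array([-0.494, -0.143,  0.068]), 'wrist_torque': array([ 0.014, -0.038,  0.003]), 'opening': np.float64(0.999)} 0.0187
top [[-0.027, -0.992, 0.12, 0.363], [-1.0, 0.028, 0.014, -0.014], [-0.017, -0.119, -0.993, 1.285], [0.0, 0.0, 0.0, 1.0]] [[504.7, 0.0, 320.1], [0.0, 504.7, 200.7], [0.0, 0.0, 1.0]]
pot_large [(0.74, [403.0, 232.0, 422.0, 251.0], 352), (0.62, [154.0, 182.0, 186.0, 208.0], 686)] [(0.8, [199.4, 172.3], [0.532, 0.384, 0.0])]
pot_small [(0.76, [400.0, 229.0, 422.0, 251.0], 385)] [(0.96, [242.5, 408.8], [0.405, -0.218, 0.0]), (0.61, [189.2, 468.9], [0.536, -0.378, 0.0])]
pot_square [(0.85, [462.0, 166.0, 492.0, 197.0], 602)] [(0.78, [186.6, 470.7], [0.543, -0.383, 0.0])]
pot_oblong [(0.83, [254.0, 12
[... 1665 characters left out ...]
, 178.0], 290)] [(0.51, [167.5, 280.7], [0.405, -0.22, 0.0])]
saucer_small [(0.45, [191.0, 166.0, 216.0, 181.0], 169), (0.42, [270.0, 148.0, 290.0, 174.0], 392)] [(0.51, [173.2, 204.2], [0.548, -0.375, 0.0])]
saucer_square [(0.92, [317.0, 245.0, 356.0, 271.0], 370)] [(0.73, [258.7, 335.6], [0.63, 0.113, 0.0]), (0.64, [229.8, 425.2], [0.43, 0.229, 0.0])]
saucer_oblong [(0.56, [454.0, 258.0, 492.0, 311.0], 918)] [(0.63, [282.8, 471.7], [0.533, 0.379, 0.0])]
board [(0.61, [221.0, 195.0, 297.0, 247.0], 1942)] [(0.71, [220.1, 255.6], [0.626, -0.119, 0.0]), (0.23, [256.8, 335.9], [0.625, 0.11, 0.0])]
seed_jar [(0.78, [414.0, 194.0, 442.0, 235.0], 1049)] [(0.57, [226.7, 425.4], [0.42, 0.225, 0.0])]
```

View images.

Run:
```python
import cv2,numpy as np
a=cv2.imread('pics/top0.png');cv2.imwrite('pics/topc.png',np.vstack([cv2.resize(a[110:190,130:330],None,fx=4,fy=4,interpolation=2)[:270],cv2.resize(a[125:265,330:510],None,fx=4,fy=4,interpolation=2)[:330] if 0 else cv2.resize(a[120:265,130:510],(800,305),interpolation=2)]))
b=cv2.imread('pics/scene0.png');cv2.imwrite('pics/scenec.png',cv2.resize(b[130:320,170:510],None,fx=2.35,fy=2.35,interpolation=2))
```

```text
(no output)
```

View pics/topc.png

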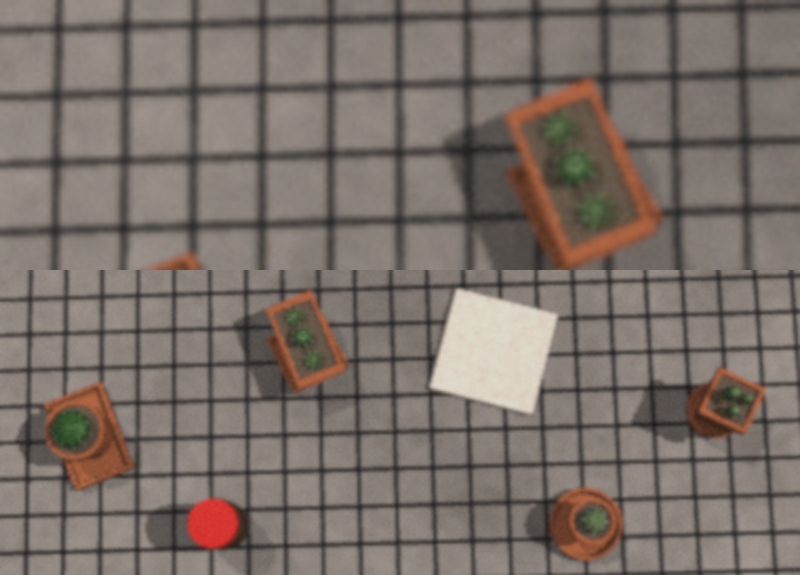

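View pics/scenec.png

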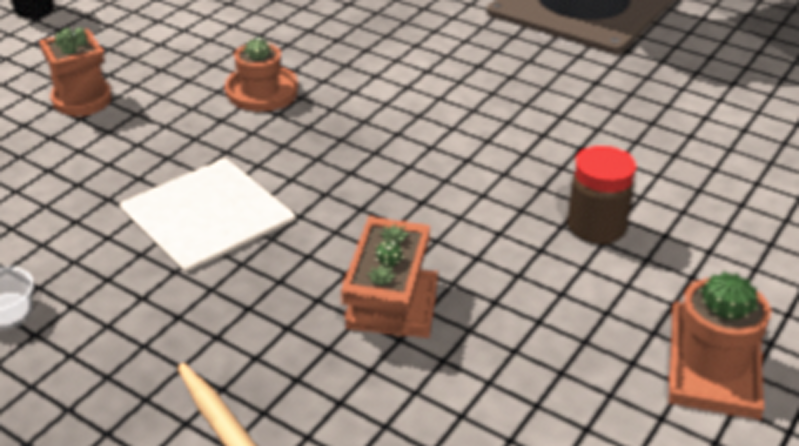

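```bash
cat >> h.py <<'E'
from scipy.optimize import minimize
R=lambda r:np.c_[np.cos(t:=np.linspace(0,2*np.pi,40)),np.sin(t)]*r
B=lambda a,b:np.array([[a,b],[-a,b],[-a,-b],[a,-b]])/2
POT=dict(large=(R(.028),R(.0345),R(.030),.062),small=(R(.022),R(.027),R(.0225),.048),square=(B(.048,.048),B(.058,.058),B(.049,.049),.060),oblong=(B(.086,.046),B(.104,.058),B(.095,.049),.046))
SAU=dict(large=R(.0435),small=R(.0355),square=B(.076,.076),oblong=B(.114,.074))
def place(xy,x,y,a,z):
    c,s=np.cos(a),np.sin(a);q=xy@np.array([[c,s],[-s,c]])+[x,y];return np.c_[q,np.full(len(q),z)]
S=4
def fill(im,p,P,v,off):
    h=cv2.convexHull(((proj(p,P)-off+.5)*S).astype(np.float32));cv2.fillConvexPoly(im,np.round(h*16).astype(np.int32),v,shift=4)
def fit(pics,pot,sau,g,z=None):
    """pot/sau names or None; g=[px,py,pa,sx,sy,sa] -> fitted, residual"""
    D=[]
    for p in pics:
        c=np.concatenate([proj(p,[[x,y,zz]]) for x,y in ([g[:2]] if pot else [])+([g[3:5]] if sau else []) for zz in(0,.06)]).mean(0)
        o=np.maximum(np.round(c).astype(int)-40,0);f=p['frame'][o[1]:o[1]+80,o[0]:o[0]+80].astype(float)
        hsv=cv2.cvtColor(f.astype(np.uint8),cv2.COLOR_RGB2HSV).astype(float)
        h=np.where(hsv[...,0]>90,hsv[...,0]-180,hsv[...,0])
        t=np.clip((hsv[...,1]-95)/70,0,1)*(np.abs(h-8)<14)
        w=~(cv2.dilate(((h>25)&(hsv[...,1]>60)).astype(np.uint8),np.ones((3,3)))>0)
        D.append((p,o,t,w))
    def model(v):
        out=[]
        for p,o,t,w in D:
            im=np.zeros((t.shape[0]*S,t.shape[1]*S),np.uint8)
            if sau: fill(im,p,np.r_[place(SAU[sau],*v[3:],0),place(SAU[sau],*v[3:],.014)],255,o)
            if pot:
                b,c,i,H=POT[pot];fill(im,p,np.r_[place(b,*v[:3],z),place(c,*v[:3],z+H-.016),place(c,*v[:3],z+H)],255,o)
                fill(im,p,place(i,*v[:3],z+H),0,o)
            im=cv2.resize(cv2.GaussianBlur(im,(0,0),S*.7),t.shape[::-1],interpolation=cv2.INTER_AREA)/255.
            out.append(im)
        return out
    sc=np.array([.01,.01,.1]*2);k=[j for j in range(6) if (pot if j<3 else sau) and not(j%3==2 and (pot if j<3 else sau) in('large','small'))]
    def cost(u):
        v=np.array(g,float);v[k]+=u*sc[k];return sum((np.abs(m-d[2])*d[3]).sum() for m,d in zip(model(v),D))/sum(d[2].sum() for d in D)
    u=np.zeros(len(k))
    for _ in range(3):
        r=minimize(cost,u,method='Nelder-Mead',options=dict(initial_simplex=np.r_[[u],u+np.eye(len(k))*.9],maxfev=400,xatol=.01,fatol=1e-5));u=r.x
    v=np.array(g,float);v[k]+=u*sc[k];return v,r.fun
E
python3 - <<'E'
from h import *
a=shot('top');b=shot('scene')
G=dict(large=('oblong',[.532,.377,0,.529,.382,.35],.005),small=('large',[.405,-.22,0,.41,-.21,0],.005),square=('small',[.54,-.38,.35,.54,-.375,0],.014),oblong=('square',[.635,.107,.4,.629,.113,.4],.014))
for n,(s,g,z) in G.items():
    for P in([a,b],[a],[b]):
        v,f=fit(P,n,s,g,z);print(n,s,v.round(4),round(f,3))
# jar, board
bm=ctrl.masks_of(a,'board')[0]['region'].astype(np.uint8);r=cv2.minAreaRect(np.argwhere(bm)[:,::-1].astype(np.float32));print('board',ray(a,cv2.boxPoints(r),.008).round(3).tolist(),ray(a,r[0],.008))
E
```

```text
large oblong [0.5342 0.3818 0.     0.5313 0.3834 0.3478] 0.382
large oblong [0.5336 0.3819 0.     0.5331 0.3855 0.3616] 0.289
large oblong [0.5357 0.3812 0.     0.5306 0.3829 0.3273] 0.423
small large [ 0.412  -0.2154  0.      0.4098 -0.2161  0.    ] 0.441
small large [ 0.4117 -0.2156  0.      0.4111 -0.2155  0.    ] 0.344
small large [ 0.4149 -0.2134  0.      0.404  -0.2185  0.    ] 0.52
square small [ 0.5454 -0.3783  0.9772  0.5448 -0.3831  0.    ] 0.526
square small [ 0.5439 -0.3774  0.3956  0.5458 -0.3826  0.    ] 0.667
square small [ 0.5465 -0.3783  0.9588  0.5379 -0.3849  0.    ] 0.519
oblong square [0.6352 0.1131 0.3965 0.6289 0.1131 0.4634] 0.506
oblong square [0.636  0.1135 0.3717 0.6327 0.1163 0.4426] 0.489
oblong square [0.6375 0.1142 0.4192 0.6278 0.1116 0.4703] 0.467
board [[0.579, -0.03, 0.008], [0.711, -0.069, 0.008], [0.672, -0.197, 0.008], [0.541, -0.157, 0.008]] [[ 0.62512773 -0.11340615  0.008     ]]
```

Request:
servo_tool(
  increments=[
    [1,7.5,-9.6,-1,0],
    [1,7.5,-9.6,-1,0],
    [1,7.5,-9.6,-1,0],
    [1,7.5,-9.6,-1,0],
    [1,7.5,-9.6,-1,0],
    [1,7.5,-9.6,-1,0],
    [1,7.5,-9.6,-1,0],
    [1,7.5,-9.6,-1,0],
    [1,7.5,-9.6,-1,0],
    [1,7.5,-9.6,-1,0],
  ],
  grip_force=40,
)

```text
time: 3.08
eef_pos: [0.4879, 0.3052, 0.1975]
tcp_rot: [0.174, 0.985, 0.0, 0.0]
contact_force: [1.3, -0.3, 0.0]
opening: 0.996
```

Run:
```python
from h import *
a=shot('top','top1.png');b=shot('scene')
for P in([a,b],[a],[b]):
  for y in(-.35,-.1): print(fit(P,'square','small',[.545,-.378,y,.545,-.38,0],.014))
f=a['frame'];print([f[r,c].tolist() for r,c in((170,475),(185,480),(176,470),(195,464))])
```

```text
(array([ 0.54483088, -0.37806698, -0.58372259,  0.54466684, -0.38309013,
        0.        ]), np.float64(0.5317311644546797))
(array([ 0.54521893, -0.37860486, -0.58472341,  0.54482082, -0.38315449,
        0.        ]), np.float64(0.5307064466280268))
(array([ 0.5439627 , -0.37767171, -0.49562137,  0.54685619, -0.38286798,
        0.        ]), np.float64(0.4396098745560148))
(array([ 0.54439903, -0.37721525, -0.50269442,  0.54750851, -0.38277957,
        0.        ]), np.float64(0.44062713463731806))
(array([ 0.54641727, -0.37842511, -0.61064018,  0.53713642, -0.38564682,
        0.        ]), np.float64(0.5365291290392323))
(array([ 0.54635969, -0.37821732, -0.61805327,  0.53822457, -0.38542324,
        0.        ]), np.float64(0.5369814897969366))
[[132, 82, 60], [101, 112, 82], [108, 86, 71], [83, 48, 32]]
```

Request:
servo_tool(
  increments=[
    [1,0.1,-1,-0.1,0],
    [1,0.2,-2,-0.2,0],
    [1,0.2,-3,-0.3,0],
    [1,0.2,-4,-0.4,0],
    [1,0.1,-5,-0.5,0],
    [1,-0.1,-6,-0.6,0],
    [1,-0.3,-7,-0.7,0],
    [1,-0.6,-8,-0.8,0],
    [1,-0.9,-9,-0.9,0],
    [1,-1.2,-10,-1,0],
  ],
)

```text
time: 4.02
eef_pos: [0.4417, -0.0978, 0.1573]
tcp_rot: [0.177, 0.984, -0.001, 0.001]
contact_force: [0.3, -0.3, -0.1]
opening: 1.0
```

Run:
```python
from h import *
import cv2
a=cv2.imread('pics/top1.png');b=cv2.imread('pics/scene0.png')
v=np.hstack([cv2.resize(a[158:208,447:497],(400,400),interpolation=2),cv2.resize(b[135:185,177:227],(400,400),interpolation=2)]);cv2.imwrite('pics/sq.png',v)
```

```text
(no output)
```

View pics/sq.png

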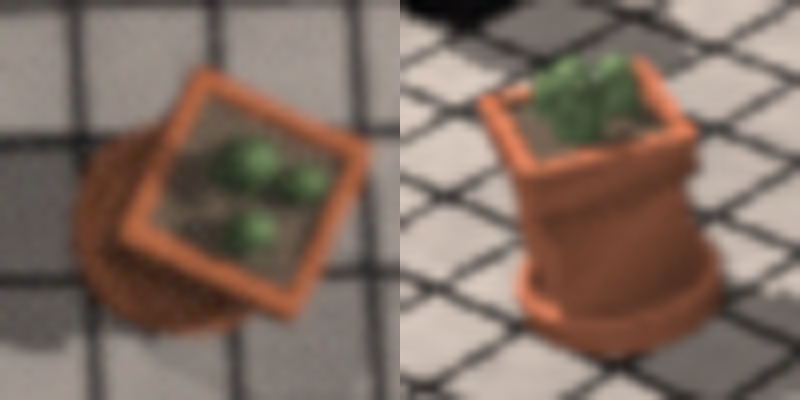

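Request:
servo_tool(
  increments=[
    [1,-0.3,-1,-0.2,0],
    [1,-0.6,-2,-0.4,0],
    [1,-0.74,-2.94,-0.6,0],
    [1,-0.74,-2.94,-0.6,0],
    [1,-0.74,-2.94,-1.0,0],
    [1,-0.74,-2.94,-1.6,0],
    [1,-0.74,-2.94,-2.2,0],
    [1,-0.74,-2.94,-2.8,0],
    [1,-0.74,-2.94,-3.2,0],
    [1,-0.74,-2.94,-3.4,0],
  ],
)

```text
time: 4.85
eef_pos: [0.4111, -0.2136, 0.0191]
tcp_rot: [0.177, 0.984, 0.0, -0.001]
contact_force: [0.0, -0.9, -0.0]
opening: 0.998
```

Request:
servo_tool(
  increments=[
    [0.9,0,0,0,0],
    [0.8,0,0,0,0],
    [0.7,0,0,0,0],
    [0.6,0,0,0,0],
    [0.5,0,0,0,0],
    [0.4,0,0,0,0],
    [0.3,0,0,0,0],
    [0.3,0,0,0,0],
    [0.3,0,0,0,0],
    [0.3,0,0,0,0],
  ],
)

```text
time: 5.68
eef_pos: [0.4124, -0.2145, 0.0208]
tcp_rot: [0.177, 0.984, -0.0, 0.001]
contact_force: [0.0, 0.6, 6.7]
opening: 0.616
```

Run:
```python
from h import *
a=shot('top','g1t.png');b=shot('scene','g1.png')
cv2.imwrite('pics/g1c.png',cv2.resize(b['frame'][110:210,220:340,::-1],(720,600),interpolation=2))
```

```text
(no output)
```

View pics/g1c.png

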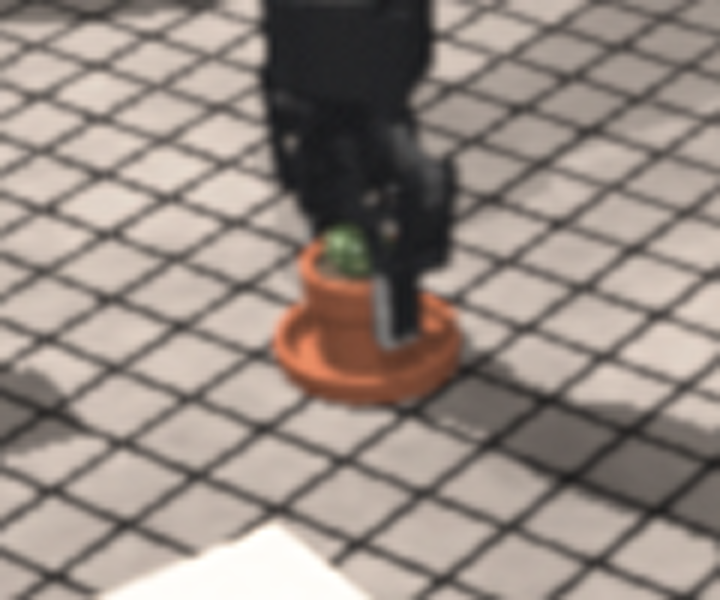

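Request:
servo_tool(
  increments=[
    [0.3,0,0,0.2,0],
    [0.3,0,0,0.5,0],
    [0.3,0,0,1,0],
    [0.3,0,0,1.5,0],
    [0.3,0.5,0.25,1.5,0],
    [0.3,1.2,0.6,1.5,0],
    [0.3,2,1,1.5,0],
    [0.3,2.8,1.4,1.5,0],
    [0.3,3.6,1.75,1.5,0],
    [0.3,4.3,2.1,1.5,0],
  ],
)

```text
time: 6.62
eef_pos: [0.5859, -0.1294, 0.081]
tcp_rot: [0.177, 0.984, -0.0, 0.001]
contact_force: [0.8, -0.0, -1.8]
opening: 0.616
```

Request:
servo_tool(
  increments=[
    [0.3,0.5,0.2,0,0],
    [0.3,0.9,0.4,0,0],
    [0.3,1.0,0.44,0,0],
    [0.3,1.0,0.44,-0.3,0],
    [0.3,1.0,0.44,-0.6,0],
    [0.3,1.0,0.44,-0.9,0],
    [0.3,1.0,0.44,-1.15,0],
    [0.3,1.0,0.44,-1.3,0],
    [0.3,1.0,0.44,-1.3,0],
    [0.3,1.0,0.44,-1.3,0],
  ],
)

```text
time: 7.45
eef_pos: [0.6251, -0.112, 0.0282]
tcp_rot: [0.177, 0.984, -0.0, 0.0]
contact_force: [0.3, 0.7, -0.7]
opening: 0.617
```

Request:
servo_tool(
  increments=[
    [0.3,0,0,-0.03,0],
    [0.3,0,0,-0.06,0],
    [0.3,0,0,-0.09,0],
    [0.3,0,0,-0.1,0],
    [0.3,0,0,-0.11,0],
    [0.3,0,0,-0.12,0],
    [0.3,0,0,-0.13,0],
    [0.3,0,0,-0.13,0],
    [0.3,0,0,-0.13,0],
    [0.3,0,0,-0.13,0],
  ],
)

```text
time: 8.28
eef_pos: [0.6254, -0.112, 0.0239]
tcp_rot: [0.177, 0.984, -0.0, 0.0]
contact_force: [-4.2, 0.1, 5.9]
opening: 0.618
```

Contact made (force up). Release gently, then rise and look at the emptied large saucer.

Request:
servo_tool(
  increments=[
    [0.65,0,0,0,0],
    [0.7,0,0,0,0],
    [0.8,0,0,0,0],
    [0.9,0,0,0,0],
    [1,0,0,0,0],
    [1,0,0,0.3,0],
    [1,0,0,0.8,0],
    [1,0,0,1.6,0],
    [1,0,0,2.4,0],
    [1,0,0,3.2,0],
  ],
)

```text
time: 9.12
eef_pos: [0.6252, -0.1119, 0.1538]
tcp_rot: [0.177, 0.984, -0.0, 0.0]
contact_force: [1.6, 0.1, 0.6]
opening: 0.999
```

Request:
servo_tool(
  increments=[
    [1,0,1,0,0],
    [1,0,2,0,0],
    [1,0,3,0,0],
    [1,0,4,0,0],
    [1,0,5,0,0],
    [1,-0.3,6,0,0],
    [1,-0.6,7,0,0],
    [1,-0.9,8,0,0],
    [1,-1.2,9,0,0],
    [1,-1.5,10,0,0],
  ],
)

```text
time: 9.95
eef_pos: [0.5646, 0.2895, 0.155]
tcp_rot: [0.177, 0.984, 0.0, 0.001]
contact_force: [0.1, 0.0, -0.0]
opening: 1.0
```

Run:
```python
from h import *
a=shot('top','t2.png');b=shot('scene','s2.png')
for P in([a,b],[a],[b]):
  print('SL',fit(P,None,'large',[0,0,0,.411,-.2155,0]));print('small',fit(P,'small',None,[.625,-.112,0,0,0,0],.008))
  print('large',fit(P,'large','oblong',[.534,.382,0,.532,.384,.35],.005))
im=np.vstack([cv2.resize(a['frame'][120:265,130:510,::-1],(800,305),interpolation=2),cv2.resize(b['frame'][130:256,170:510,::-1],(800,295),interpolation=2)]);cv2.imwrite('pics/c2.png',im)
```

```text
SL (array([ 0.        ,  0.        ,  0.        ,  0.41121339, -0.21490534,
        0.        ]), np.float64(0.3503921297845089))
small (array([ 0.62665837, -0.11287497,  0.        ,  0.        ,  0.        ,
        0.        ]), np.float64(0.9368511793799771))
large (array([0.53673072, 0.38062734, 0.        , 0.53013411, 0.38333453,
       0.3500638 ]), np.float64(1.3012345679012347))
SL (array([ 0.        ,  0.        ,  0.        ,  0.41060009, -0.21457135,
        0.        ]), np.float64(0.22177856691192172))
small (array([ 0.62727223, -0.11282275,  0.        ,  0.        ,  0.        ,
        0.        ]), np.float64(1.145641992054699))
large (array([0.62034631, 0.16928276, 0.        , 0.61780608, 0.19015665,
       2.64739272]), np.float64(1.0))
SL (array([ 0.        ,  0.        ,  0.        ,  0.40484738, -0.21689201,
        0.        ]), np.float64(0.6427453487254693))
small (array([ 0.6238161 , -0.11267774,  0.        ,  0.        ,  0.        ,
        0.        ]), np.float64(0.871037653517963))
large (array([0.53651851, 0.38138417, 0.        , 0.53040336, 0.38290528,
       0.32673852]), np.float64(0.45183790502393856))
```

View pics/c2.png

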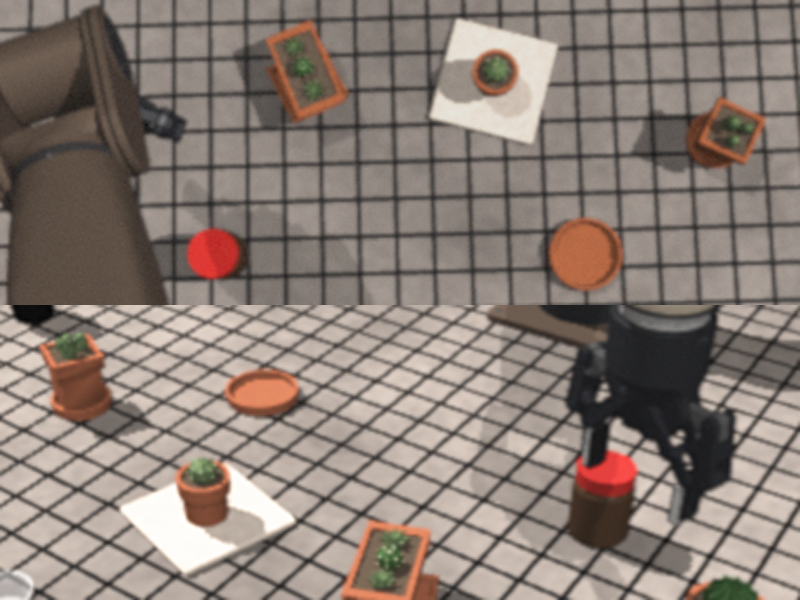

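Request:
servo_tool(
  increments=[
    [1,-0.3,0.8,0,0],
    [1,-0.6,1.6,0,0],
    [1,-0.75,2.3,0,0],
    [1,-0.75,2.3,-0.2,0],
    [1,-0.75,2.3,-0.8,0],
    [1,-0.75,2.3,-1.4,0],
    [1,-0.75,2.3,-2.0,0],
    [1,-0.75,2.3,-2.5,0],
    [1,-0.75,2.3,-2.9,0],
    [1,-0.75,2.3,-3.07,0],
  ],
)

```text
time: 10.88
eef_pos: [0.532, 0.3828, 0.0291]
tcp_rot: [0.174, 0.985, -0.001, -0.001]
contact_force: [-1.0, -0.1, 0.4]
opening: 0.997
```

Request:
servo_tool(
  increments=[
    [0.95,0,0,0,0],
    [0.9,0,0,0,0],
    [0.85,0,0,0,0],
    [0.8,0,0,0,0],
    [0.7,0,0,0,0],
    [0.6,0,0,0,0],
    [0.4,0,0,0,0],
    [0.4,0,0,0,0],
    [0.4,0,0,0,0],
    [0.4,0,0,0,0],
  ],
  grip_force=50,
)

```text
time: 11.72
eef_pos: [0.5334, 0.383, 0.0313]
tcp_rot: [0.174, 0.985, -0.0, 0.0]
contact_force: [-0.3, -2.7, 6.2]
opening: 0.791
```

Request:
servo_tool(
  increments=[
    [0.4,0,0,0.2,0],
    [0.4,0,0,0.6,0],
    [0.4,0,0,1.2,0],
    [0.4,0,0,1.9,0],
    [0.4,0,0,2.6,0],
    [0.4,0,-0.3,2.8,0],
    [0.4,0,-0.9,2.8,0],
    [0.4,0,-1.6,2.8,0],
    [0.4,0,-2.4,2.8,0],
    [0.4,0,-3.2,2.8,0],
  ],
)

```text
time: 12.55
eef_pos: [0.5318, 0.2532, 0.1416]
tcp_rot: [0.173, 0.985, -0.001, -0.001]
contact_force: [0.2, -0.3, -2.9]
opening: 0.789
```

Request:
servo_tool(
  increments=[
    [0.4,0,-1,0,0],
    [0.4,0,-2,0,0],
    [0.4,0,-2.9,0,0],
    [0.4,0,-3.8,0,0],
    [0.4,-0.2,-4.7,0,0],
    [0.4,-0.5,-5.6,0,0],
    [0.4,-0.8,-6.5,0,0],
    [0.4,-1.1,-7.4,0,0],
    [0.4,-1.4,-8.3,0,0],
    [0.4,-1.7,-9.1,0,0],
  ],
)

```text
time: 13.38
eef_pos: [0.4615, -0.1124, 0.1402]
tcp_rot: [0.173, 0.985, -0.001, -0.002]
contact_force: [0.5, 0.2, -2.9]
opening: 0.791
```

Request:
servo_tool(
  increments=[
    [0.4,-0.4,-0.8,0,0],
    [0.4,-0.8,-1.6,0,0],
    [0.4,-1.1,-2.3,-0.1,0],
    [0.4,-1.26,-2.57,-0.5,0],
    [0.4,-1.26,-2.57,-1.0,0],
    [0.4,-1.26,-2.57,-1.5,0],
    [0.4,-1.26,-2.57,-2.0,0],
    [0.4,-1.26,-2.57,-2.4,0],
    [0.4,-1.26,-2.57,-2.55,0],
    [0.4,-1.26,-2.57,-2.55,0],
  ],
)

```text
time: 14.22
eef_pos: [0.4089, -0.2137, 0.0356]
tcp_rot: [0.174, 0.985, 0.001, -0.005]
contact_force: [-0.7, 1.2, -2.9]
opening: 0.792
```

Run:
```python
from h import *
a=shot('top','t3.png');b=shot('scene','s3.png')
for P in([a],): print('SO',fit(P,None,'oblong',[0,0,0,.531,.384,.35]))
cv2.imwrite('pics/c3.png',np.hstack([cv2.resize(b['frame'][125:195,240:320,::-1],(480,420),interpolation=2)]))
```

```text
SO (array([0.        , 0.        , 0.        , 0.53314761, 0.38439142,
       0.35593031]), np.float64(0.2153388338981102))
```

View pics/c3.png

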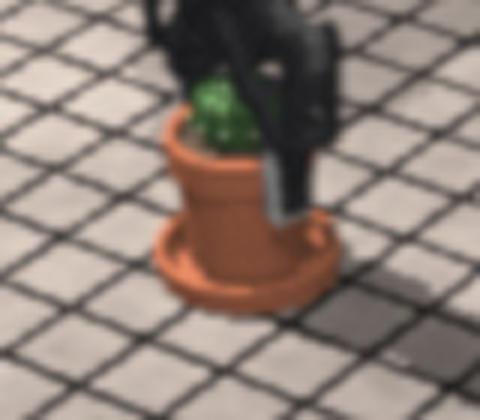

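Centred in the saucer, 4 mm above its floor. Lower slowly, then release.

Request:
servo_tool(
  increments=[
    [0.4,0.05,-0.03,-0.02,0],
    [0.4,0.05,-0.03,-0.04,0],
    [0.4,0.05,-0.03,-0.06,0],
    [0.4,0.05,-0.03,-0.08,0],
    [0.4,0.05,-0.03,-0.1,0],
    [0.4,0.05,-0.03,-0.11,0],
    [0.4,0.05,-0.03,-0.12,0],
    [0.4,0.05,-0.03,-0.13,0],
    [0.4,0.05,-0.03,-0.13,0],
    [0.4,0.05,-0.03,-0.13,0],
  ],
)

```text
time: 15.15
eef_pos: [0.413, -0.2164, 0.033]
tcp_rot: [0.173, 0.985, -0.001, -0.002]
contact_force: [0.1, -0.2, -2.8]
opening: 0.79
```

Request:
servo_tool(
  increments=[
    [0.4,-0.04,0.03,-0.02,0],
    [0.4,-0.04,0.03,-0.03,0],
    [0.4,-0.04,0.03,-0.04,0],
    [0.4,-0.04,0.03,-0.05,0],
    [0.4,-0.04,0.03,-0.055,0],
    [0.4,-0.04,0.03,-0.06,0],
    [0.4,-0.04,0.03,-0.065,0],
    [0.4,-0.04,0.03,-0.065,0],
    [0.4,-0.04,0.03,-0.065,0],
    [0.4,-0.04,0.03,-0.065,0],
  ],
)

```text
time: 15.98
eef_pos: [0.4113, -0.2151, 0.0314]
tcp_rot: [0.173, 0.985, -0.0, -0.003]
contact_force: [-4.2, 4.5, 8.0]
opening: 0.793
```

Request:
servo_tool(
  increments=[
    [0.82,0,0,0,0],
    [0.87,0,0,0,0],
    [0.93,0,0,0,0],
    [1,0,0,0,0],
    [1,0,0,0,0],
    [1,0,0,0.3,0],
    [1,0,0,0.8,0],
    [1,0,0,1.6,0],
    [1,0,0,2.4,0],
    [1,0,0,3.0,0],
  ],
)

```text
time: 16.82
eef_pos: [0.4119, -0.2155, 0.1538]
tcp_rot: [0.173, 0.985, -0.001, -0.002]
contact_force: [0.8, 0.1, 0.1]
opening: 1.003
```

Request:
servo_tool(
  increments=[
    [1,0.5,0.8,0,0.9],
    [1,1.1,1.6,0,1.8],
    [1,1.7,2.4,0,2.7],
    [1,2.3,3.3,0,3.6],
    [1,2.9,4.1,0,4.5],
    [1,3.5,4.9,0,5.4],
    [1,4.1,5.8,0,6.3],
    [1,4.6,6.6,0,7.2],
    [1,5.1,7.4,0,8.0],
    [1,5.6,8.2,0,8.5],
  ],
)

```text
time: 17.65
eef_pos: [0.6366, 0.1145, 0.1534]
tcp_rot: [-0.197, 0.98, -0.002, -0.001]
contact_force: [0.2, 0.7, -0.4]
opening: 0.997
```

Run:
```python
from h import *
s=ctrl.get_state();q=s['tcp_rot'];print(s['eef_pos'],2*np.degrees(np.arctan2(q[1],q[0]))-90)
b=shot('scene','s4.png');a=shot('top','t4.png')
print('large',fit([b],'large','large',[.411,-.215,0,.411,-.215,0],.005), fit([a],'large','large',[.411,-.215,0,.411,-.215,0],.005))
cv2.imwrite('pics/c4.png',np.hstack([cv2.resize(b['frame'][125:195,240:320,::-1],(400,350),interpolation=2),cv2.resize(b['frame'][200:280,290:382,::-1],(400,350),interpolation=2)]))
```

```text
[0.63658733 0.11445101 0.15337496] 112.74481331132031
large (array([ 0.41251865, -0.21356151,  0.        ,  0.40324334, -0.21890058,
        0.        ]), np.float64(0.5677324291578787)) (array([ 0.41232766, -0.21404398,  0.        ,  0.41156963, -0.21618564,
        0.        ]), np.float64(0.41508036563158474))
```

View pics/c4.png

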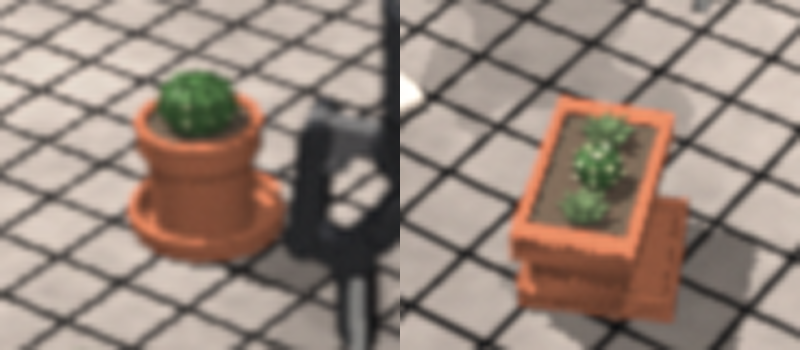

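Request:
servo_tool(
  increments=[
    [1,-0.02,-0.03,-0.4,0],
    [1,-0.02,-0.03,-0.9,0],
    [1,-0.02,-0.03,-1.4,0],
    [1,-0.02,-0.03,-1.9,0],
    [1,-0.02,-0.03,-2.3,0],
    [1,-0.02,-0.03,-2.6,0],
    [1,-0.02,-0.03,-2.9,0],
    [1,-0.02,-0.03,-3.05,0],
    [1,-0.02,-0.03,-3.1,0],
    [1,-0.02,-0.03,-3.12,0],
  ],
)

```text
time: 18.58
eef_pos: [0.637, 0.1155, 0.0286]
tcp_rot: [-0.198, 0.98, -0.001, -0.0]
contact_force: [-0.2, 0.2, 0.5]
opening: 1.0
```

Request:
servo_tool(
  increments=[
    [0.9,0,0,0,0],
    [0.85,0,0,0,0],
    [0.8,0,0,0,0],
    [0.75,0,0,0,0],
    [0.7,0,0,0,0],
    [0.65,0,0,0,0],
    [0.6,0,0,0,0],
    [0.4,0,0,0,0],
    [0.4,0,0,0,0],
    [0.4,0,0,0,0],
  ],
)

```text
time: 19.42
eef_pos: [0.6384, 0.115, 0.0302]
tcp_rot: [-0.198, 0.98, -0.002, 0.001]
contact_force: [1.0, -2.3, 5.2]
opening: 0.666
```

Request:
servo_tool(
  increments=[
    [0.4,0,0,0.15,0],
    [0.4,0,0,0.4,0],
    [0.4,0,0,0.8,0],
    [0.4,0,0,1.3,0],
    [0.4,0,0,1.7,0],
    [0.4,-0.1,0.3,1.8,0],
    [0.4,-0.35,0.9,1.8,-0.1],
    [0.4,-0.65,1.7,1.8,-0.3],
    [0.4,-0.95,2.5,1.8,-0.5],
    [0.4,-1.25,3.3,1.8,-0.5],
  ],
)

```text
time: 20.25
eef_pos: [0.5859, 0.2488, 0.1007]
tcp_rot: [-0.176, 0.984, -0.001, -0.001]
contact_force: [0.3, 0.2, -3.4]
opening: 0.666
```

Request:
servo_tool(
  increments=[
    [0.4,-0.3,0.8,0,0],
    [0.4,-0.6,1.6,0,0],
    [0.4,-0.9,2.4,0,0],
    [0.4,-1.2,3.1,0,0],
    [0.4,-1.35,3.45,0,0],
    [0.4,-1.35,3.45,-0.4,0],
    [0.4,-1.35,3.45,-0.9,0],
    [0.4,-1.35,3.45,-1.3,0],
    [0.4,-1.35,3.45,-1.4,0],
    [0.4,-1.35,3.45,-1.4,0],
  ],
)

```text
time: 21.08
eef_pos: [0.5295, 0.3858, 0.0416]
tcp_rot: [-0.176, 0.984, -0.002, -0.004]
contact_force: [0.0, 0.1, -3.2]
opening: 0.664
```

Run:
```python
from h import *
s=ctrl.get_state();q=s['tcp_rot'];z=s['eef_pos'][2]-.0302+.014;print(s['eef_pos'],2*np.degrees(np.arctan2(q[1],q[0]))-90,z)
b=shot('scene','s5.png');a=shot('top','t5.png')
print('pot',fit([b],'oblong','oblong',[.532,.384,.356,.532,.384,.356],z))
for P in([a],[b],[a,b]): print('SS',fit(P,None,'square',[0,0,0,.63,.114,.46]))
im=b['frame'].copy()
X=s['eef_pos'];
for v,c in(((.532,.384,.356),(0,0,255)),):
    cv2.polylines(im,[np.round(proj(b,place(B(.104,.064),*v,.014))*16).astype(int)],True,c,1,shift=4)
cv2.imwrite('pics/c5.png',np.hstack([cv2.resize(x[230:320,430:520,::-1],(400,400),interpolation=2) for x in (b['frame'],im)]))
```

```text
[0.52945062 0.38583921 0.04157774] 110.27793773400319 0.02537774466800074
pot (array([0.53161741, 0.38634643, 0.3023778 , 0.53075279, 0.38357575,
       0.32458469]), np.float64(0.5995397129939536))
SS (array([0.        , 0.        , 0.        , 0.62977083, 0.11604346,
       0.4517433 ]), np.float64(0.2297015601734965))
SS (array([0.        , 0.        , 0.        , 0.62923281, 0.1153553 ,
       0.51028906]), np.float64(0.5366290104078736))
SS (array([0.        , 0.        , 0.        , 0.62930437, 0.11548607,
       0.49248411]), np.float64(0.3811714136504239))
```

View pics/c5.png

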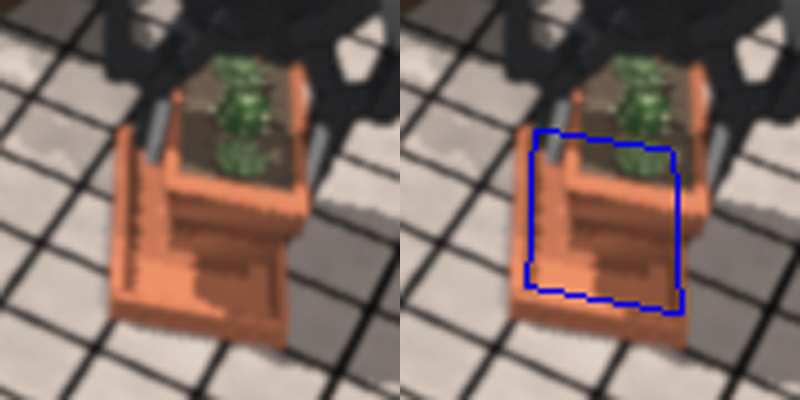

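Run:
```python
from h import *
b=ctrl.read_camera('scene')
z=.0254
P=proj(b,place(B(.104,.058),.532,.384,.356,z+.046));print(((P-[430,230])*400/90).round())
print('rim pts', ray(b,[[430+165/4.444,230+180/4.444],[430+305/4.444,230+208/4.444]],z+.046))
print('expected',place(B(.104,.058),.532,.384,.356,z+.046).round(4))
# saucer outer-corner check: observed front corners top of rim (112,300),(287,328)
print(((proj(b,place(B(.114,.074),.532,.384,.356,.014))-[430,230])*400/90).round())
```

```text
[[299. 214.]
 [291.  55.]
 [159.  35.]
 [155. 190.]]
rim pts [[0.58271571 0.37629476 0.0714    ]
 [0.56574235 0.43019577 0.0714    ]]
expected [[0.5706 0.4293 0.0714]
 [0.4732 0.3931 0.0714]
 [0.4934 0.3387 0.0714]
 [0.5908 0.3749 0.0714]]
[[291. 322.]
 [283. 145.]
 [121. 118.]
 [113. 291.]]
```

Request:
servo_tool(
  increments=[
    [0.4,0.08,-0.02,0,0],
    [0.4,0.16,-0.03,0,0],
    [0.4,0.16,-0.03,0,0],
    [0.4,0.16,-0.03,-0.1,0],
    [0.4,0.16,-0.03,-0.2,0],
    [0.4,0.16,-0.03,-0.3,0],
    [0.4,0.16,-0.03,-0.36,0],
    [0.4,0.16,-0.03,-0.4,0],
    [0.4,0.16,-0.03,-0.4,0],
    [0.4,0.16,-0.03,-0.4,0],
  ],
)

```text
time: 22.07
eef_pos: [0.5389, 0.3859, 0.0295]
tcp_rot: [-0.176, 0.984, -0.001, 0.0]
contact_force: [0.5, -0.1, -3.5]
opening: 0.667
```

Run:
```python
from h import *
s=ctrl.get_state();print(s['eef_pos'])
b=shot('scene','s6.png')
cv2.imwrite('pics/c6.png',cv2.resize(b['frame'][240:320,440:520,::-1],(560,560),interpolation=2))
```

```text
[0.53885565 0.38586783 0.02954137]
```

View pics/c6.png

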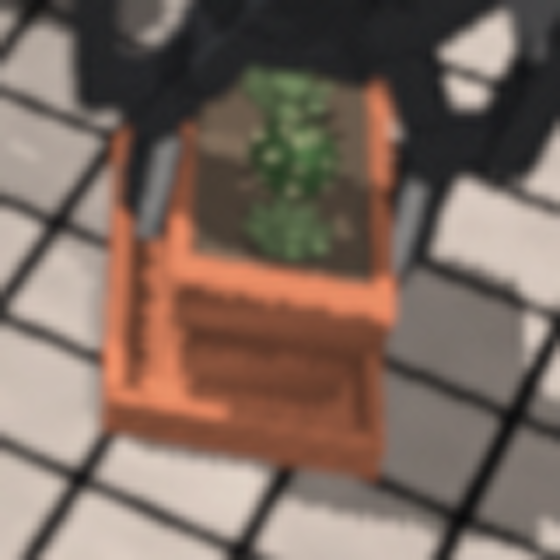

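Run:
```python
from h import *
b=ctrl.read_camera('scene')
o=np.array([440,240]);px=lambda u:np.array(u)/7.+o
rim=ray(b,px([[170,280],[395,318]]),.0133+.046); sau=ray(b,px([[105,405],[382,452]]),.014)
for P,L in((rim,.052),(sau,.057)):
    d=P[1]-P[0];u=np.array([d[1],-d[0]])/np.hypot(*d[:2]);print(np.hypot(*d[:2]),np.degrees(np.arctan2(u[1],u[0])),P.mean(0)[:2]-u*L)
```

```text
0.057534260168946895 20.528134954594876 [0.53796314 0.38703666]
0.07282738367307678 21.11295887530397 [0.53855654 0.3842093 ]
```

Request:
servo_tool(
  increments=[
    [0.4,-0.02,-0.06,0,0],
    [0.4,-0.02,-0.06,-0.03,0],
    [0.4,-0.02,-0.06,-0.07,0],
    [0.4,-0.02,-0.06,-0.11,0],
    [0.4,-0.02,-0.06,-0.14,0],
    [0.4,-0.02,-0.06,-0.17,0],
    [0.4,-0.02,-0.06,-0.2,0],
    [0.4,-0.02,-0.06,-0.21,0],
    [0.4,-0.02,-0.06,-0.21,0],
    [0.4,-0.02,-0.06,-0.21,0],
  ],
)

```text
time: 23.0
eef_pos: [0.5384, 0.3836, 0.0216]
tcp_rot: [-0.176, 0.984, -0.001, 0.001]
contact_force: [1.3, 0.2, -4.2]
opening: 0.668
```

Request:
servo_tool(
  increments=[
    [0.4,0,0,-0.01,0],
    [0.4,0,0,-0.02,0],
    [0.4,0,0,-0.03,0],
    [0.4,0,0,-0.03,0],
    [0.4,0,0,-0.04,0],
    [0.4,0,0,-0.04,0],
    [0.4,0,0,-0.05,0],
    [0.4,0,0,-0.05,0],
    [0.4,0,0,-0.05,0],
    [0.4,0,0,-0.05,0],
  ],
)

```text
time: 23.83
eef_pos: [0.5386, 0.3838, 0.0212]
tcp_rot: [-0.176, 0.984, -0.001, 0.0]
contact_force: [-4.9, -2.4, 7.6]
opening: 0.669
```

Request:
servo_tool(
  increments=[
    [0.7,0,0,0,0],
    [0.76,0,0,0,0],
    [0.85,0,0,0,0],
    [1,0,0,0,0],
    [1,0,0,0,0],
    [1,0,0,0.3,0],
    [1,0,0,0.8,0],
    [1,0,0,1.6,0],
    [1,0,0,2.4,0],
    [1,0,0,3.2,0],
  ],
)

```text
time: 24.67
eef_pos: [0.5384, 0.3837, 0.1511]
tcp_rot: [-0.176, 0.984, -0.001, 0.0]
contact_force: [0.7, 0.8, -0.4]
opening: 1.0
```

Request:
servo_tool(
  increments=[
    [1,0,-1,0,-1],
    [1,0,-2,0,-2],
    [1,0,-3,0,-3],
    [1,0,-4,0,-4],
    [1,0,-5,0,-5],
    [1,0,-6,0,-6],
    [1,0,-7,0,-7],
    [1,0,-8,0,-8],
    [1,0,-9,0,-9],
    [1,0,-10,0,-9.8],
  ],
)

```text
time: 25.5
eef_pos: [0.5383, -0.0182, 0.1523]
tcp_rot: [0.25, 0.968, -0.001, 0.001]
contact_force: [1.0, -0.3, -0.9]
opening: 0.998
```

Request:
servo_tool(
  increments=[
    [1,0,-1,0,0],
    [1,0,-2,0,0],
    [1,0,-3,0,0],
    [1,0,-4,0,0],
    [1,0,-5,0,0],
    [1,0,-6,0,0],
    [1,0,-7,0,0],
    [1,0,-7.5,0,0],
    [1,0,-7.5,0,0],
    [1,0,-7.5,0,0],
  ],
)

```text
time: 26.33
eef_pos: [0.5381, -0.3194, 0.1529]
tcp_rot: [0.251, 0.968, -0.001, 0.001]
contact_force: [0.2, 0.1, 0.4]
opening: 0.999
```

Run:
```python
from h import *
s=ctrl.get_state();q=s['tcp_rot'];print(s['eef_pos'],2*np.degrees(np.arctan2(q[1],q[0]))-90)
a=shot('top','t7.png');b=shot('scene','s7.png')
print('obl',fit([a],'oblong','oblong',[.537,.385,.36,.532,.384,.356],.005))
print('SS',fit([a],None,'square',[0,0,0,.63,.115,.46]))
cv2.imwrite('pics/c7.png',np.hstack([cv2.resize(b['frame'][240:320,440:520,::-1],(400,400),interpolation=2),cv2.resize(b['frame'][130:190,170:230,::-1],(400,400),interpolation=2)]))
```

```text
[ 0.53813636 -0.31938067  0.15294659] 60.91190709479622
obl (array([0.53217861, 0.38268788, 0.34993835, 0.53551688, 0.38676915,
       0.34507294]), np.float64(0.30319315324991125))
SS (array([0.        , 0.        , 0.        , 0.63058752, 0.11627434,
       0.44261442]), np.float64(0.22921584655036745))
```

View pics/c7.png

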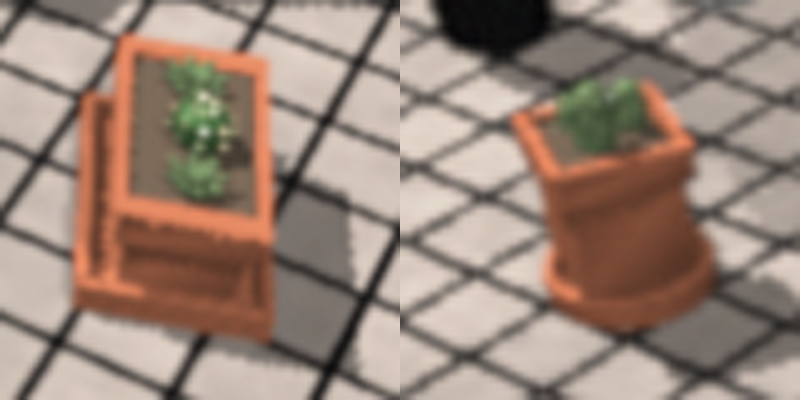

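Run:
```python
from h import *
from scipy.optimize import least_squares
from scipy.spatial.transform import Rotation as Rt
a=ctrl.read_camera('top');b=ctrl.read_camera('scene')
sb=np.array([[518-400,118],[645-400,85],[692-400,140],[553-400,180]])/6.667+[170,130]
st=np.array([[205,68],[368,155],[290,318],[125,238]])/8.+[447,158]
print('scene exp',proj(b,place(B(.058,.058),.545,-.378,-.5,.074)).round(1).tolist(),sb.round(1).tolist())
print('top exp',proj(a,place(B(.058,.058),.545,-.378,-.5,.074)).round(1).tolist(),st.round(1).tolist())
from itertools import product
C=np.c_[B(.058,.058),np.full(4,.06)]
best=None
for i,j in product(range(4),range(4)):
    def res(v):
        P=Rt.from_rotvec([v[3],v[4],0]).apply(Rt.from_euler('z',v[5]).apply(C))+v[:3]
        A=proj(a,P);Bp=proj(b,P);return np.r_[(np.roll(A,i,0)-st).ravel(),(np.roll(Bp,j,0)-sb).ravel(),(np.roll(A[::-1],i,0)-st).ravel()*0]
    for rev in(0,):
        r=least_squares(res,[.545,-.378,.014,0,0,-.5],max_nfev=60)
        if best is None or r.cost<best[0]: best=(r.cost,i,j,r.x.round(4),res(r.x).round(1))
print(best)
```

```text
scene exp [[192.1, 156.4], [213.7, 151.4], [207.8, 142.0], [186.8, 146.7]] [[187.7, 147.7], [206.7, 142.7], [213.8, 151.0], [192.9, 157.0]]
top exp [[471.2, 165.5], [461.0, 186.6], [482.9, 197.4], [493.0, 176.2]] [[472.6, 166.5], [493.0, 177.4], [483.2, 197.8], [462.6, 187.8]]
(np.float64(1.8455806886204298), 0, 3, array([ 0.5432, -0.3844,  0.1305,  3.1942,  0.2506, -0.9268]), array([-0.7,  0.1,  0.3, -0.2,  0.5,  0.6, -0.4, -0.1, -0.7,  0.4,  1. ,
       -0.1, -0.1, -0.1, -0.7, -0.2, -0. ,  0. , -0. ,  0. ,  0. , -0. ,
        0. , -0. ]))
```

Request:
servo_tool(
  increments=[
    [1,0.08,-0.7,0,0],
    [1,0.17,-1.46,0,0],
    [1,0.17,-1.46,-0.2,0],
    [1,0.17,-1.46,-0.7,0],
    [1,0.17,-1.46,-1.2,0],
    [1,0.17,-1.46,-1.7,0],
    [1,0.17,-1.46,-2.2,0],
    [1,0.17,-1.46,-2.6,0],
    [1,0.17,-1.46,-2.75,0],
    [1,0.17,-1.46,-2.75,0],
  ],
)

```text
time: 27.37
eef_pos: [0.5444, -0.3727, 0.0402]
tcp_rot: [0.249, 0.969, 0.0, -0.001]
contact_force: [0.3, 0.1, -0.3]
opening: 0.998
```

Request:
servo_tool(
  increments=[
    [0.9,0,0,0,0],
    [0.85,0,0,0,0],
    [0.8,0,0,0,0],
    [0.75,0,0,0,0],
    [0.7,0,0,0,0],
    [0.65,0,0,0,0],
    [0.6,0,0,0,0],
    [0.4,0,0,0,0],
    [0.4,0,0,0,0],
    [0.4,0,0,0,0],
  ],
)

```text
time: 28.2
eef_pos: [0.5451, -0.3741, 0.0421]
tcp_rot: [0.249, 0.969, -0.001, 0.0]
contact_force: [-1.7, -2.2, 6.6]
opening: 0.667
```

Request:
servo_tool(
  increments=[
    [0.4,0,0,0.15,0],
    [0.4,0,0,0.4,0],
    [0.4,0,0,0.8,0],
    [0.4,0,0,1.4,0],
    [0.4,0,0,2.0,0],
    [0.4,0.05,0.3,2.5,-0.5],
    [0.4,0.15,0.9,2.6,-1.1],
    [0.4,0.3,1.6,2.6,-1.8],
    [0.4,0.4,2.4,2.6,-2.5],
    [0.4,0.5,3.2,2.6,-3.2],
  ],
)

```text
time: 29.03
eef_pos: [0.5646, -0.2442, 0.1458]
tcp_rot: [0.383, 0.924, -0.0, -0.001]
contact_force: [-0.6, -0.1, -3.2]
opening: 0.671
```

Request:
servo_tool(
  increments=[
    [0.4,0.2,0.9,0,-0.6],
    [0.4,0.4,1.8,0,-1.2],
    [0.4,0.55,2.7,0,-1.8],
    [0.4,0.7,3.6,0,-2.4],
    [0.4,0.85,4.5,0,-3.0],
    [0.4,1.0,5.4,0,-3.5],
    [0.4,1.2,6.3,0,-3.8],
    [0.4,1.4,7.2,0,-3.8],
    [0.4,1.5,8.1,0,-3.8],
    [0.4,1.6,8.8,0,-3.8],
  ],
)

```text
time: 29.87
eef_pos: [0.6275, 0.1112, 0.1451]
tcp_rot: [0.53, 0.848, 0.0, -0.002]
contact_force: [-0.2, 0.5, -2.8]
opening: 0.668
```

Run:
```python
from h import *
s=ctrl.get_state();q=s['tcp_rot'];print(s['eef_pos'],2*np.degrees(np.arctan2(q[1],q[0]))-90,s['opening'],s['contact_force'])
a=shot('top','t8.png');b=shot('scene','s8.png')
for P in([a],[b],[a,b]):print('SM',fit(P,None,'small',[0,0,0,.545,-.381,0]))
```

```text
[0.62746416 0.11119762 0.145136  ] 26.047309170077284 0.668246395493327 [-0.15963842  0.46845022 -2.79981214]
SM (array([ 0.        ,  0.        ,  0.        ,  0.54460912, -0.37845236,
        0.        ]), np.float64(0.3165495595444675))
SM (array([ 0.        ,  0.        ,  0.        ,  0.54127881, -0.38084141,
        0.        ]), np.float64(0.749281475585049))
SM (array([ 0.        ,  0.        ,  0.        ,  0.54394748, -0.37762663,
        0.        ]), np.float64(0.45500221789031503))
```

Request:
servo_tool(
  increments=[
    [0.4,0.05,0.14,0,0.1],
    [0.4,0.05,0.14,-0.4,0.1],
    [0.4,0.05,0.14,-0.9,0.1],
    [0.4,0.05,0.14,-1.4,0.1],
    [0.4,0.05,0.14,-1.8,0.1],
    [0.4,0.05,0.14,-2.1,0.1],
    [0.4,0.05,0.14,-2.35,0.1],
    [0.4,0.05,0.14,-2.45,0.1],
    [0.4,0.05,0.14,-2.45,0.1],
    [0.4,0.05,0.14,-2.45,0.1],
  ],
)

```text
time: 30.8
eef_pos: [0.6301, 0.1183, 0.0478]
tcp_rot: [0.524, 0.852, 0.001, -0.002]
contact_force: [-0.4, 0.9, -3.7]
opening: 0.667
```

Run:
```python
from h import *
s=ctrl.get_state();print(s['eef_pos'])
b=shot('scene','s9.png')
cv2.imwrite('pics/c9.png',cv2.resize(b['frame'][205:285,296:376,::-1],(560,560),interpolation=2))
```

```text
[0.63008799 0.11828728 0.04775857]
```

View pics/c9.png

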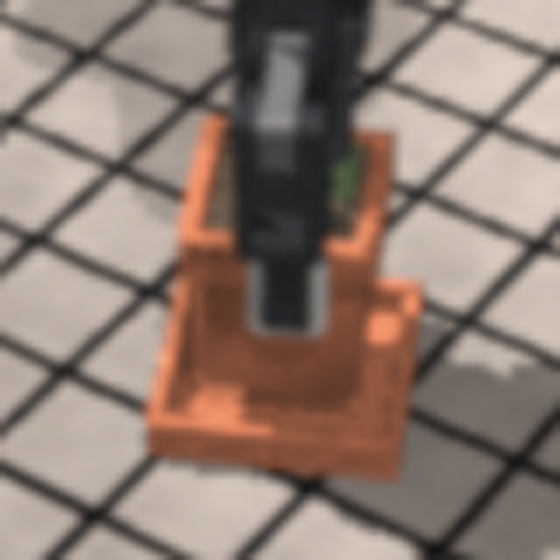

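Run:
```python
from h import *
b=ctrl.read_camera('scene')
px=lambda u:np.array(u)/7.+[296,205]
for P,L in((ray(b,px([[182,240],[376,255]]),.0797),.029),(ray(b,px([[150,425],[403,442]]),.014),.038)):
    d=P[1]-P[0];u=np.array([d[1],-d[0]])/np.hypot(*d[:2]);print(np.hypot(*d[:2]),np.degrees(np.arctan2(u[1],u[0])),P.mean(0)[:2]-u*L)
print(((proj(b,place(B(.058,.058),.630,.116,.46,.0797))-[296,205])*7).round().tolist(),((proj(b,place(B(.076,.076),.630,.116,.46,.014))-[296,205])*7).round().tolist())
```

```text
0.05566094504464885 27.80653870742843 [0.63228655 0.11761269]
0.07486058299867193 29.15144568465075 [0.63067547 0.11653413]
[[377.0, 250.0], [397.0, 126.0], [205.0, 109.0], [176.0, 232.0]] [[398.0, 444.0], [421.0, 276.0], [181.0, 253.0], [143.0, 418.0]]
```

Request:
servo_tool(
  increments=[
    [0.4,-0.04,-0.03,0,0.1],
    [0.4,-0.04,-0.03,-0.06,0.1],
    [0.4,-0.04,-0.03,-0.12,0.1],
    [0.4,-0.04,-0.03,-0.18,0.1],
    [0.4,-0.04,-0.03,-0.24,0.1],
    [0.4,-0.04,-0.03,-0.28,0.1],
    [0.4,-0.04,-0.03,-0.31,0.1],
    [0.4,-0.04,-0.03,-0.33,0.1],
    [0.4,-0.04,-0.03,-0.33,0.1],
    [0.4,-0.04,-0.03,-0.33,0.1],
  ],
)

```text
time: 31.73
eef_pos: [0.629, 0.1172, 0.0353]
tcp_rot: [0.521, 0.854, 0.001, -0.001]
contact_force: [-0.0, 0.0, -2.7]
opening: 0.667
```

Request:
servo_tool(
  increments=[
    [0.4,0,0,-0.02,0],
    [0.4,0,0,-0.03,0],
    [0.4,0,0,-0.04,0],
    [0.4,0,0,-0.05,0],
    [0.4,0,0,-0.06,0],
    [0.4,0,0,-0.07,0],
    [0.4,0,0,-0.07,0],
    [0.4,0,0,-0.08,0],
    [0.4,0,0,-0.08,0],
    [0.4,0,0,-0.08,0],
  ],
)

```text
time: 32.57
eef_pos: [0.6291, 0.1173, 0.033]
tcp_rot: [0.52, 0.854, 0.001, -0.001]
contact_force: [-3.2, -0.5, 4.9]
opening: 0.669
```

Request:
servo_tool(
  increments=[
    [0.7,0,0,0,0],
    [0.76,0,0,0,0],
    [0.85,0,0,0,0],
    [1,0,0,0,0],
    [1,0,0,0,0],
    [1,0,0,0.3,0],
    [1,0,0,0.8,0],
    [1,0,0,1.6,0],
    [1,0,0,2.4,0],
    [1,0,0,2.8,0],
  ],
)

```text
time: 33.4
eef_pos: [0.6313, 0.1174, 0.1507]
tcp_rot: [0.52, 0.854, 0.003, 0.002]
contact_force: [0.7, -1.4, 1.0]
opening: 1.003
```

Request:
servo_tool(
  increments=[
    [1,0,-0.9,0,0],
    [1,0,-1.8,0,0],
    [1,0,-2.7,0,0],
    [1,0,-3.6,0,0],
    [1,0,-4.5,0,0],
    [1,-0.03,-5.3,0,0],
    [1,-0.06,-5.74,0,0],
    [1,-0.06,-5.74,-0.1,0],
    [1,-0.06,-5.74,-0.5,0],
    [1,-0.06,-5.74,-1.0,0],
  ],
)

```text
time: 34.23
eef_pos: [0.6306, -0.1126, 0.1131]
tcp_rot: [0.521, 0.854, 0.004, 0.004]
contact_force: [0.5, 0.9, -0.5]
opening: 0.998
```

Run:
```python
from h import *
s=ctrl.get_state();print(s['eef_pos'])
b=shot('scene','s10.png');a=shot('top','t10.png')
print('sq',fit([a],'square','square',[.63,.116,.46,.63,.116,.45],.005),fit([b],'square','square',[.63,.116,.46,.63,.116,.45],.005))
print('small',fit([a],'small',None,[.6265,-.1125,0,0,0,0],.008))
cv2.imwrite('pics/c10.png',np.hstack([cv2.resize(b['frame'][205:285,296:376,::-1],(400,400),interpolation=2),cv2.resize(b['frame'][165:265,210:310,::-1],(400,400),interpolation=2)]))
```

```text
[ 0.63057915 -0.11264883  0.11313585]
sq (array([0.62894275, 0.11509534, 0.46188892, 0.63209675, 0.11786242,
       0.48395509]), np.float64(0.47078880296579484)) (array([0.6331419 , 0.11713825, 0.5544953 , 0.6268153 , 0.11332656,
       0.50259277]), np.float64(0.5131761068771701))
small (array([ 0.6265, -0.1125,  0.    ,  0.    ,  0.    ,  0.    ]), np.float64(inf))h.py:49: RuntimeWarning: divide by zero encountered in scalar divide
  v=np.array(g,float);v[k]+=u*sc[k];return sum((np.abs(m-d[2])*d[3]).sum() for m,d in zip(model(v),D))/sum(d[2].sum() for d in D)
  np.max(np.abs(fsim[0] - fsim[1:])) <= fatol):
```

View pics/c10.png

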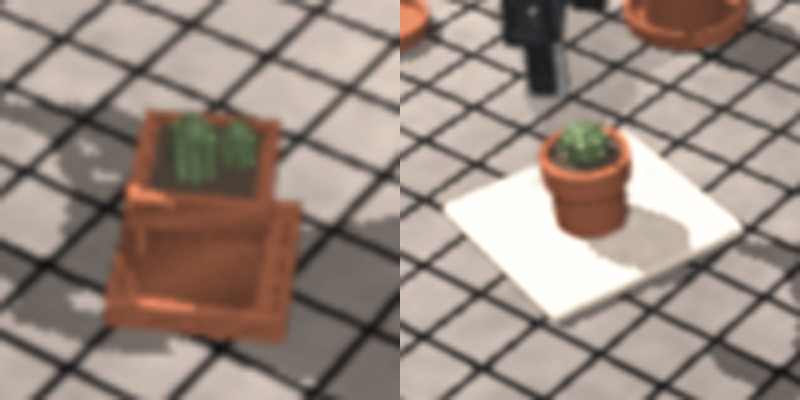

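Request:
servo_tool(
  increments=[
    [1,-0.1,0,-0.2,0],
    [1,-0.1,0,-0.6,0],
    [1,-0.1,0,-1.0,0],
    [1,-0.1,0,-1.4,0],
    [1,-0.1,0,-1.8,0],
    [1,-0.1,0,-2.1,0],
    [1,-0.1,0,-2.2,0],
    [1,-0.1,0,-2.22,0],
    [1,-0.1,0,-2.22,0],
    [1,-0.1,0,-2.22,0],
  ],
)

```text
time: 35.17
eef_pos: [0.6234, -0.1109, 0.0198]
tcp_rot: [0.52, 0.854, 0.003, -0.001]
contact_force: [0.0, -0.5, 1.3]
opening: 1.0
```

Request:
servo_tool(
  increments=[
    [0.9,0,0,0,0],
    [0.8,0,0,0,0],
    [0.75,0,0,0,0],
    [0.7,0,0,0,0],
    [0.65,0,0,0,0],
    [0.6,0,0,0,0],
    [0.5,0,0,0,0],
    [0.3,0,0,0,0],
    [0.3,0,0,0,0],
    [0.3,0,0,0,0],
  ],
  grip_force=40,
)

```text
time: 36.0
eef_pos: [0.6241, -0.1111, 0.0205]
tcp_rot: [0.52, 0.854, 0.003, 0.0]
contact_force: [0.6, 0.9, 5.9]
opening: 0.62
```

Request:
servo_tool(
  increments=[
    [0.3,0,0,0.15,0],
    [0.3,0,0,0.4,0],
    [0.3,0,0,0.9,0],
    [0.3,0,0,1.4,0],
    [0.3,-0.1,-0.3,1.5,0],
    [0.3,-0.3,-1.0,1.5,0],
    [0.3,-0.6,-1.9,1.5,0],
    [0.3,-0.9,-2.8,1.5,0],
    [0.3,-1.2,-3.7,1.5,0],
    [0.3,-1.4,-4.6,1.5,0],
  ],
)

```text
time: 36.83
eef_pos: [0.5656, -0.2967, 0.0795]
tcp_rot: [0.52, 0.854, 0.003, -0.001]
contact_force: [1.0, -0.3, -1.3]
opening: 0.611
```

Request:
servo_tool(
  increments=[
    [0.3,-0.3,-0.8,0,0],
    [0.3,-0.55,-1.6,0,0],
    [0.3,-0.6,-2.1,0,0],
    [0.3,-0.6,-2.1,-0.2,0],
    [0.3,-0.6,-2.1,-0.5,0],
    [0.3,-0.6,-2.1,-0.8,0],
    [0.3,-0.6,-2.1,-1.0,0],
    [0.3,-0.6,-2.1,-1.1,0],
    [0.3,-0.6,-2.1,-1.1,0],
    [0.3,-0.6,-2.1,-1.1,0],
  ],
)

```text
time: 37.67
eef_pos: [0.5418, -0.3797, 0.0349]
tcp_rot: [0.52, 0.854, 0.003, -0.002]
contact_force: [-0.4, 0.0, -1.0]
opening: 0.622
```

Run:
```python
from h import *
s=ctrl.get_state();print(s['eef_pos'])
b=shot('scene','s11.png')
x=s['eef_pos'];z=x[2]-.0205+.008
im=b['frame'].copy()
cv2.imwrite('pics/c11.png',cv2.resize(im[130:190,170:230,::-1],(600,600),interpolation=2))
f=lambda P:((proj(b,P)-[170,130])*10).round()
print('saucer rim ext',f(place(SAU['small'],.5445,-.3785,0,.014)).min(0),f(place(SAU['small'],.5445,-.3785,0,.014)).max(0))
q=f(place(R(.027),.5445,-.3785,0,z+.048));print('collar',q.min(0),q.max(0))
```

```text
[ 0.54180362 -0.37965549  0.03487183]
saucer rim ext [202. 313.] [465. 450.]
collar [201. 152.] [405. 252.]
```

View pics/c11.png

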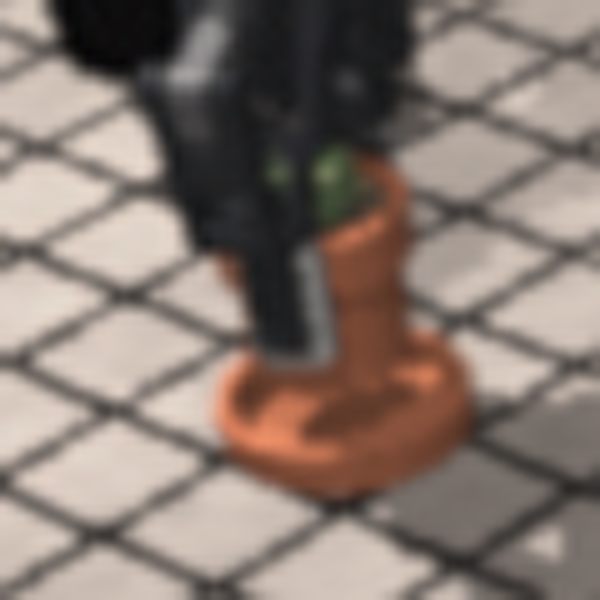

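Request:
servo_tool(
  increments=[
    [0.3,0.07,0.03,0,0],
    [0.3,0.07,0.03,-0.06,0],
    [0.3,0.07,0.03,-0.12,0],
    [0.3,0.07,0.03,-0.18,0],
    [0.3,0.07,0.03,-0.24,0],
    [0.3,0.07,0.03,-0.29,0],
    [0.3,0.07,0.03,-0.33,0],
    [0.3,0.07,0.03,-0.36,0],
    [0.3,0.07,0.03,-0.36,0],
    [0.3,0.07,0.03,-0.36,0],
  ],
)

```text
time: 38.55
eef_pos: [0.5449, -0.379, 0.0212]
tcp_rot: [0.52, 0.854, 0.003, -0.001]
contact_force: [0.4, 0.0, -0.3]
opening: 0.621
```

Request:
servo_tool(
  increments=[
    [0.3,0,0,-0.02,0],
    [0.3,0,0,-0.04,0],
    [0.3,0,0,-0.06,0],
    [0.3,0,0,-0.07,0],
    [0.3,0,0,-0.08,0],
    [0.3,0,0,-0.09,0],
    [0.3,0,0,-0.1,0],
    [0.3,0,0,-0.1,0],
    [0.3,0,0,-0.1,0],
    [0.3,0,0,-0.1,0],
  ],
)

```text
time: 39.38
eef_pos: [0.5449, -0.3791, 0.0176]
tcp_rot: [0.52, 0.854, 0.003, -0.001]
contact_force: [-2.1, 1.1, 2.4]
opening: 0.621
```

Request:
servo_tool(
  increments=[
    [0.65,0,0,0,0],
    [0.7,0,0,0,0],
    [0.8,0,0,0,0],
    [0.9,0,0,0,0],
    [1,0,0,0,0],
    [1,0,0,0,0],
    [1,0,0,0.5,0],
    [1,0,0,1.3,0],
    [1,0,0,2.2,0],
    [1,0,0,3.1,0],
  ],
)

```text
time: 40.22
eef_pos: [0.5444, -0.3786, 0.142]
tcp_rot: [0.52, 0.854, 0.003, -0.002]
contact_force: [1.2, 0.8, 0.7]
opening: 0.999
```

Request:
servo_tool(
  increments=[
    [1,0,1,1,0],
    [1,0,2,2,0],
    [1,0,3,3,0],
    [1,0,4,3,0],
    [1,0,5,3,0],
    [1,0,6,3,0],
    [1,0,7,3,0],
    [1,0,7,3,0],
    [1,0,7,3,0],
    [1,0,7,3,0],
  ],
)

```text
time: 41.05
eef_pos: [0.5444, -0.0971, 0.2624]
tcp_rot: [0.518, 0.855, 0.003, -0.002]
contact_force: [-0.1, -0.2, 0.9]
opening: 1.0
```

Run:
```python
from h import *
s=ctrl.get_state();print(s['eef_pos'],s['time'])
b=shot('scene','s12.png');a=shot('top','t12.png')
for n,g in dict(small=[.5445,-.3785,0]*2,large=[.411,-.215,0]*2,square=[.63,.116,.46]*2,oblong=[.534,.384,.35]*2).items():
  for P in([a],[b]): print(n,fit(P,n,n,g,.005)[0].round(3))
print('jar',[ray(p,ctrl.landmark_of(p,'seed_jar')[0]['centre'][::-1],0).round(3) for p in(a,b)])
im=cv2.resize(b['frame'][120:320,170:510,::-1],(800,470),interpolation=2);im=im.copy();im[0:200,350:550]=cv2.resize(b['frame'][135:185,180:230,::-1],(200,200),interpolation=2)
cv2.imwrite('pics/c12.png',im)
```

```text
[ 0.54444152 -0.097115    0.26240844] 41.05
small [ 0.545 -0.379  0.     0.546 -0.382  0.   ]
small [ 0.548 -0.379  0.     0.54  -0.385  0.   ]
large [ 0.412 -0.214  0.     0.411 -0.216  0.   ]
large [ 0.413 -0.214  0.     0.403 -0.22   0.   ]
square [0.629 0.115 0.485 0.632 0.117 0.471]
square [0.631 0.116 0.538 0.627 0.113 0.478]
oblong [0.531 0.382 0.354 0.536 0.387 0.355]
oblong [0.538 0.384 0.356 0.531 0.382 0.341]
jar [array([[0.418, 0.225, 0.   ]]), array([[0.421, 0.225, 0.   ]])]
```

View pics/c12.png

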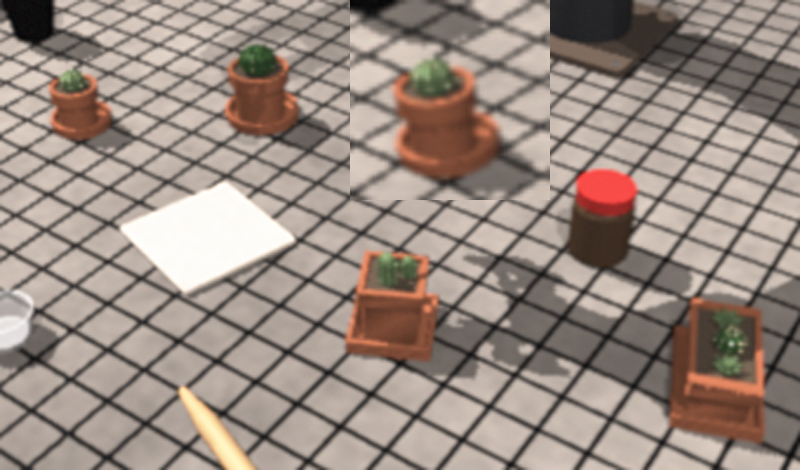

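```bash
python3 -c "
from plant import ctrl
print(ctrl.sign_off())"
```

```text
the job is handed in; nothing more can be done
None
```

All four pots now stand on their own saucers, and I handed the job in at about 41 s of the 125 s allowed. I parked the small pot on the board, moved the large, oblong and square pots to their own saucers, then set the small one down last.

**Set-down:** each pot was lowered slowly until the tool force showed contact, at the height expected for the saucer floor to within about 1 mm. I then released it and lifted straight up.

**Last pictures:** all four pots look upright and inside their rims. The board is empty, and the jar is still at about (0.42, 0.22).

**Disagreement:** the fits of pot and saucer positions did not agree between the two cameras.
- The top view puts the pot centres about 2–7 mm from the saucer centres. The scene view puts them up to about 12 mm off, more than the 8–10 mm of play the pots have.
- I put that down to poor fits: the scene view also placed the empty large saucer about 6 mm from where the top view did.
- I relied on the contact heights and the pictures instead.

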